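# Feed an insert tray under the inspection gate to its end stop

## Robot

A 6-joint arm with a two-finger parallel gripper is mounted at the origin on the work surface. World frame = base frame: x ahead of the robot, y to its left, z up, the work surface at z = 0. Lengths are in m, angles in rad, forces in N, time in s.
With the tool pointing down it reaches from about 0.275 to 0.85 m from the base axis. Payload 19 kg.
Tool frame: the origin (TCP) lies on the centre line of the jaws, within the pads' length; the fingertips stand ahead of it and the grasp point (between the pads) lies 8 mm behind it (arm.tcp_to_tips is the y of the fingertips in the tool frame, in m); y points along the fingers, z is the direction in which the jaws open and shut, and the axes are right-handed (so a half turn about y gives the same grasp; the last joint's range is limited). The gripper opens to 85 mm and grips with 20 to 120 N. Pads are 22 mm wide; open, the fingers measure 114 mm over their backs; the gripper's body (76 mm by 85 mm) begins 54 mm behind the grasp point. The pads swing forward as they close: fully open they stand 13 mm farther back than shut.
Start: joints at [-1.428, 0.15, 1.437, -0, 1.554, -0.134], TCP at [0.157, -0.553, 0.242] pointing down, gripper open.
Joint ranges: [-2.8, 2.8], [-0.68, 2.1], [0.12, 2.68], [-1.39, 4.53], [0.16, 2.79], [-2.81, 2.81]. Speed limits (rad/s): [1.89, 1.89, 2.22, 3.01, 3.01, 3.01].

## Interface

Orientations are given as a 3x3 rotation matrix whose columns are the frame's x, y, z axes.
In Python, from cell import arm gives the robot as it stands.
- The arm moves only by the tool jog_arm, never from a script. Its argument "plan" is text: rows parted by semicolons, each of 6 numbers parted by spaces: the shift along the tool's x, y, z in m, then the turn, a rotation vector about the tool's x, y, z in rad. A call has exactly 8 rows; each row is the pose to reach, as a shift and turn from the pose measured when the call began, along the tool's axes at that moment; what a row does not reach only later rows make up. A row lasts 1/8 s, in which the tool goes at most 62.5 mm and 10.7 degrees, less where a joint would pass 70% of its speed; a pose out of reach is approached as far as the arm can. A call with a gripper value outside its range is refused whole. "hand" is the finger opening in m, from 0 to 0.0854, set as the call begins (left out, the last holds). The fingers move at their own pace and stop on an object; the grip force is fixed at half the most. Time passes only in rows, so rows that repeat a pose let the fingers close, or fill a call up. It gives the time, the measured TCP pose, the force and the opening at its end, in the units of the state.
- arm.state(): the state, without advancing time (a new reading comes with each control period).
- arm.grab_frame(name): name is "scene" or "side" or "wrist"; returns a dict with "pixels" (480x640x3 uint8, red, green, blue), "range_z" (480x640 float32, m along the optical axis (not along the pixel's ray), 0 where there is no reading), "mtx" (3x3 intrinsics, pixels), "position" and "attitude" of the camera in the world; the wrist camera has in their place "T_tool_cam" (4x4, takes a point from camera to tool coordinates, whose origin is the TCP and whose axes are the tool frame's). Camera axes: x right, y up, looking along -z (the intrinsics and any distortion apply to the point x, -y, -z); pixel columns grow to the right and rows downward; lengths in m; the calibration is good to about 2 mm. A picture is of the moment at which its call begins: read the wrist's pose just before it.
- arm.job_done(): hands the job in, once; it reports no verdict.
The state is a dict: "time_s": time; "joint_positions": joint angles; "qvel": joint speeds; "effort": joint torques, N m; "tool_pos": TCP position; "tool_rot": TCP orientation; "contact_force": force on the tool from outside, world axes, zero at the start; "moment": the same for the moment, N m; "width": opening from 0.0 (shut) to 1.0 (fully open).
Only numpy, scipy, OpenCV 4.12 (cv2) and the standard library are available. Lean on these libraries where they do the work, as an engineer would, in place of code of your own. Each camera call takes 0.05 s, during which the arm holds its last target.

## Task

Load the insert tray (the one with the flange and two round grip posts) into the inspection gate: lay it on the gate's loading bed, slide it under the gate, take it again by its leading post on the far side and draw it along the channel until it is fully home against the end stop and the spring catch has snapped into its side notch. Stop when you feel the stop: it is only clamped, and must not be shoved off its setting. Keep the tray level so that no insert falls out, and leave the other things on the bench where they are.

Things in the scene. Friction and masses are not known exactly. Their poses are not given: they have to be found in the camera images.
- tray: Insert tray to load, white plastic, 0.15-0.3 kg, symmetric end for end. Origin: underside centre, z up, length along y. Flange 170 (y) x 60 (x) x 8 thick, corner radii 8; halfway along each long side a notch 18 long, 8 deep. On it the cell block with round dark inserts: 100 (y) x 36 (x), from 8 to 30 above the underside; carry it by this block, gripped across the 36 mm width.
- post_a (a point): Top centre of the tray's grip post at tray y = +70 mm. Round, 18 mm across, plastic, from 8 to 62 mm above the tray's underside. Held in the air by one post the tray would sag; for sliding only.
- post_b (a point): Top centre of the like post at tray y = -70 mm. Posts pass under the gate's roof, a gripper does not: the tray must be let go and taken again by the leading post beyond the gate.
- gate: Inspection gate, bolted down. Origin: bench level below the middle of the bridge, z up. The tray travels along gate -y on a flat aluminium bed, top 12 mm above the bench, y = +215 to -245 mm. Grey bridge over it: y = +25 to -25, x = -72 to +72, opening 63 wide and 70 high over the bed, top 104 mm above the bench.
- loading (a point): Centre of the loading bed's surface (gate y = +122 mm), where the tray is laid, its length along gate y. Open above; two guides 6 mm high, 72 mm apart, from y = +210 to +60 mm, taper to 63 mm at the bridge.
- channel (a point): On the bed's surface, on the centre line, at gate y = -120 mm. Channel from the bridge (y = -25) to y = -245, 63 mm wide, walls out to x = 42. Lips over both edges, also under the bridge: underside 10.5, top 16.5 above the bed, 46 free between them. So the flange gets in only from the loading bed, under the bridge.
- catch (a joint): Spring catch: freely turning brass roller, radius 8, standing 7 mm into the channel through its -x wall. Value: how far pushed back (m): 0 = out (channel empty, or sitting in the tray's notch); 0.003-0.008 while the flange runs past, with up to about 12 N resistance. It sits on the end stop and stands in the notch when the tray is home against it.
- stop_slip (a joint): How far (m) the end stop has been pushed off its setting along gate -y; 0 at the start. The stop, a dark steel bar 22 mm high across the channel end, is clamped by friction and slips at about 17 N. Its setting varies and is not measured: with the tray home against it the tray's origin is somewhere from gate y = -115 to -141 mm; find it by feel.
- insert_box: Bystander: an ordinary open insert box, white plastic, 110 x 60 x 30 mm, no flange and no posts; not the one to load. Origin: its underside centre.
- carton: Bystander: cardboard carton with a red band, 130 x 70 x 45 mm. Origin: its underside centre.
- oil: Bystander: grey plastic bottle, 60 mm across, 150 mm tall. Origin: its underside centre.
- holder: Bystander: square steel toolholder bar, 25 x 25 x about 145 mm, lying. Origin: its underside centre.
- jar: Bystander: jar 70 mm across, 75 mm tall. Origin: its underside centre.
- screwdriver: Bystander: screwdriver, lying. Origin: its underside (handle axis).
Things that resemble listed ones, but are neither listed nor needed, are in the scene too. Of the things that look like the part that bears catch, the larger one is meant.

How it is judged:
On the way, in this order (a step that is already met when the one before it is completed fails the run):
1. the tray lies flat through the gate, its leading end out on the far side and its trailing end still on the near side (y of tray in the frame of gate between -0.055 and 0.045 m and z of tray in the frame of gate below 0.017 m and x of tray in the frame of gate between -0.007 and 0.007 m), for 0.1 s.
2. the flange pushes the spring catch back as the tray is drawn along the channel (value of joint catch above 0.002 m), for 0.05 s.
At the end, for the whole second after the job is handed in: The tray lies at rest in the channel beyond the gate, its origin 110 to 147 mm beyond the gate's middle, within 6 mm of the centre line, flat on the bed and in line with it (0.06 rad), with the spring catch sprung back out (less than 1.5 mm pushed in) into the tray's notch (y of tray in the frame of gate between -0.147 and -0.11 m and x of tray in the frame of gate between -0.006 and 0.006 m and z of tray in the frame of gate between 0.008 and 0.017 m and angle between the y axis of tray and the y axis of gate, either way round below 0.06 rad and value of joint catch below 0.0015 m and linear speed of tray below 0.02 m/s); the robot touches nothing.
It fails at once if the end stop is shoved more than 2.5 mm off its setting (value of joint stop_slip above 0.0025 m).
It fails at once if the tray is tipped by more than 0.5 rad (inserts fall out) (angle between tray's own z axis and vertical above 0.5 rad).
It fails at once if a bystander is moved by more than 30 mm (distance of any of insert_box, carton, oil, holder, jar, screwdriver from where it was at the start of the episode above 0.03 m).
It also fails if it takes over 61 s, if anything falls off the work surface, if the arm or the gripper's body presses on something with over 40 N, if the wrist force passes 120 N, or if a joint passes its speed limit or range.

## Working session

There is one attempt and no reset: what is moved stays moved. The work goes in short steps, Python scripts to look and compute and a tool call to move; the robot and the scene stay as the last step left them, time stands still between calls to the robot, and variables do not carry over. Pictures are saved under pics/ and viewed, and the job is handed in when it is done.

Besides the shell and the picture viewer there is one more tool, called after "Request:" by a JSON object that holds its "op" and its "data", one argument or row to a line. jog_arm: Moves the arm, as the interface text tells. Its arguments: {"type":"object","properties":{"plan":{"type":"string"},"hand":{"type":"number"}},"required":["plan"]}

```bash
ls; mkdir -p pics; python3 - <<'E'
from cell import arm
import cv2,numpy as np,pickle
print(arm.state(), arm.tcp_to_tips)
for n in ("scene","side"):
    f=arm.grab_frame(n)
    pickle.dump(f,open(n+'.pkl','wb'))
    cv2.imwrite(f'pics/{n}0.png',f['pixels'][:,:,::-1])
    print(n,f['mtx'],f['position'],f['attitude'],[k for k in f])
E
```

```text
pics
{'time_s': 0.0, 'joint_positions': array([-1.42799840e+00,  1.50968608e-01,  1.43803793e+00, -2.07590510e-05,
        1.55378805e+00, -1.34016713e-01]), 'qvel': array([-0.00024828,  0.00158469,  0.00038519, -0.00046616,  0.0003283 ,
        0.00215413]), 'effort': array([ 7.69567196e-04, -7.13047671e+01, -5.70874643e+01, -2.18662439e-05,
        8.86410533e-03,  1.03413381e-04]), 'tool_pos': array([ 0.157075  , -0.55288445,  0.24168192]), 'tool_rot': array([[-9.61930767e-01, -1.91596266e-04,  2.73293182e-01],
       [-2.73293213e-01,  1.18675000e-03, -9.61930045e-01],
       [-1.40028478e-04, -9.99999277e-01, -1.19393329e-03]]), 'contact_force': array([-0.08832114,  0.25056265, -0.82113672]), 'moment': array([ 0.00920106,  0.0131804 , -0.04100743]), 'width': 1.0037584805500452} 0.011
scene [[614.1251799    0.         313.99343022]
 [  0.         614.1251799  250.98325425]
 [  0.           0.           1.        ]] [0.90201188 0.70606007 1.1734119 ] [[-0.87811351 -0.38789331  0.28009898]
 [ 0.47824837 -0.69451209  0.53752344]
 [-0.01396961  0.60596347  0.7953698 ]] ['pixels', 'range_z', 'mtx', 'position', 'attitude']
side [[509.0695717    0.         317.90183249]
 [  0.         509.0695717  246.5322535 ]
 [  0.           0.           1.        ]] [0.18671472 0.65066838 0.85950086] [[-0.907739    0.29498571 -0.29831752]
 [-0.41936452 -0.65828361  0.62513685]
 [-0.0119711   0.69256488  0.72125625]] ['pixels', 'range_z', 'mtx', 'position', 'attitude']
```

View pics/scene0.png

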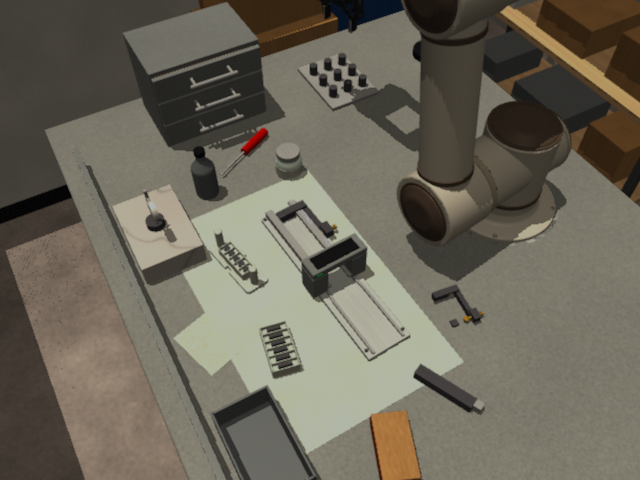

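View pics/side0.png

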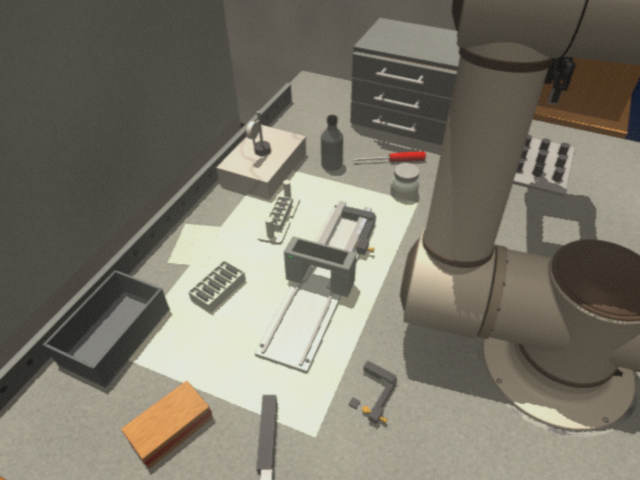

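```bash
cat > h.py <<'E'
import numpy as np,cv2,pickle
def pts(f):
    K=f['mtx'];z=f['range_z'];v,u=np.mgrid[0:480,0:640]
    p=np.stack([(u-K[0,2])/K[0,0]*z,-(v-K[1,2])/K[1,1]*z,-z],-1)
    return p@np.array(f['attitude']).T+np.array(f['position'])
def ray(f,u,v,zp):
    K=f['mtx'];d=np.array([(u-K[0,2])/K[0,0],-(v-K[1,2])/K[1,1],-1.])
    d=np.array(f['attitude'])@d;o=np.array(f['position'])
    return o+d*(zp-o[2])/d[2]
def proj(f,p):
    c=np.array(f['attitude']).T@(np.array(p)-np.array(f['position']));K=f['mtx']
    return np.array([K[0,0]*c[0]/-c[2]+K[0,2],K[1,1]*-c[1]/-c[2]+K[1,2]])
E
python3 - <<'E'
from h import *
for n,(x0,x1,y0,y1) in (("scene",(190,430,170,390)),("side",(150,430,170,380))):
    f=pickle.load(open(n+'.pkl','rb'))
    c=f['pixels'][y0:y1,x0:x1,::-1]
    cv2.imwrite(f'pics/{n}_c.png',cv2.resize(c,None,fx=2.8,fy=2.7,interpolation=cv2.INTER_CUBIC)[:600,:800])
    P=pts(f)
    # top-down height map 2mm cells
    res=0.0015;X0,Y0=0.2,-0.45
    W=int(.6/res)
    print(n,[np.round(P[v,u],3) for u,v in ((340,330),(240,255),(335,250))])
    m=np.full((500,500),np.nan);col=np.zeros((500,500,3),np.uint8)
    q=P.reshape(-1,3);cc=f['pixels'].reshape(-1,3)
    i=((0.75-q[:,0])/res).astype(int);j=((0.3-q[:,1])/res).astype(int)
    ok=(i>=0)&(i<500)&(j>=0)&(j<500)&(f['range_z'].ravel()>0)
    o=np.argsort(q[ok,2]);ii=i[ok][o];jj=j[ok][o]
    m[ii,jj]=q[ok,2][o]
    h=np.clip(np.nan_to_num(m)*2000,0,255).astype(np.uint8)
    cv2.imwrite(f'pics/{n}_h.png',cv2.applyColorMap(h,cv2.COLORMAP_JET))
E
```

```text
scene [array([0.543, 0.132, 0.001]), array([ 0.653, -0.149,  0.018]), array([0.484, 0.003, 0.103])]
side [array([0.403, 0.101, 0.001]), array([0.695, 0.004, 0.001]), array([ 0.463, -0.009,  0.105])]
```

View pics/scene_c.png

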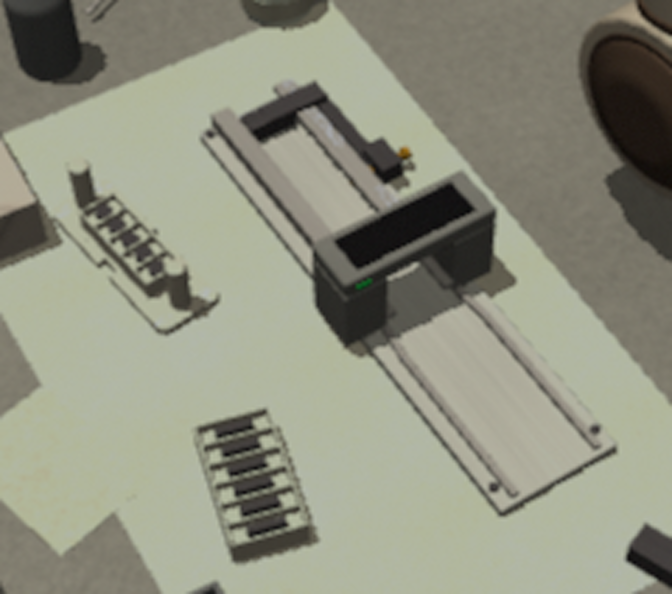

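View pics/scene_h.png

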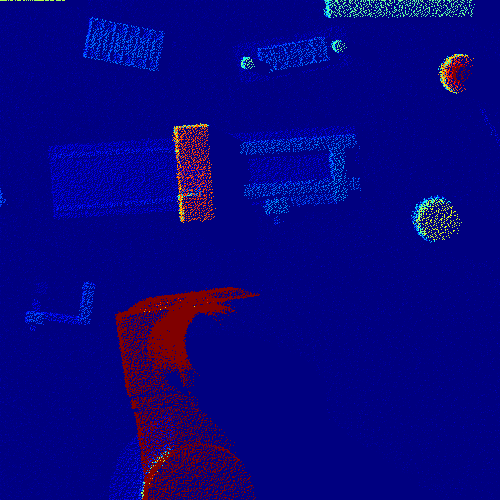

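View pics/side_c.png

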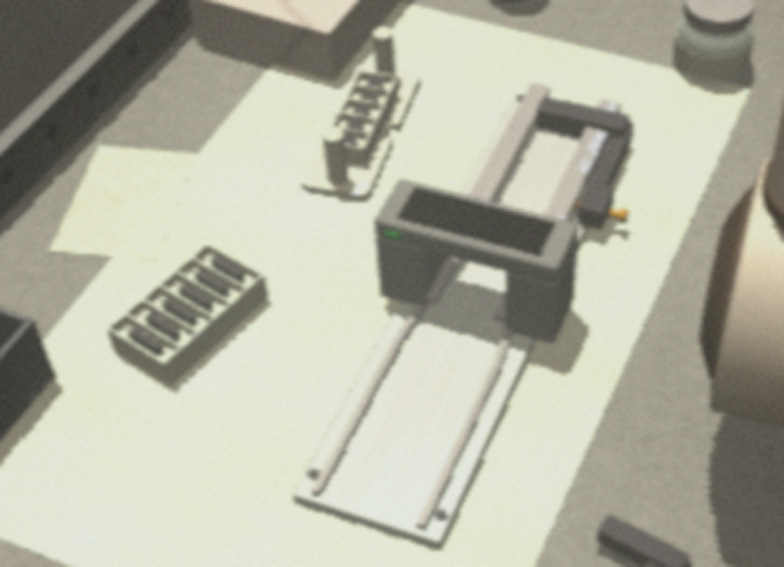

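```bash
python3 - <<'E'
from h import *
for n in ("scene","side"):
    f=pickle.load(open(n+'.pkl','rb')); P=pts(f).reshape(-1,3)
    def rect(name,zl,zh,xl,xh,yl,yh):
        m=(P[:,2]>zl)&(P[:,2]<zh)&(P[:,0]>xl)&(P[:,0]<xh)&(P[:,1]>yl)&(P[:,1]<yh)
        q=P[m]; r=cv2.minAreaRect((q[:,:2]*1000).astype(np.float32))
        print(n,name,m.sum(),np.round(r[0],1),np.round(r[1],1),round(r[2],2),'medz',np.round(np.median(q[:,2]),4), 'mean',np.round(q.mean(0),4))
    rect('bridge',.098,.112,.38,.60,-.1,.1)
    rect('bridgeall',.09,.112,.38,.60,-.1,.1)
    rect('bed',.007,.03,.38,.60,0.06,.3)
    rect('bench',-.01,.005,.38,.60,0.06,.3)
    rect('postA',.057,.07,.62,.72,-.12,.0)
    rect('postB',.057,.07,.62,.72,-.25,-.12)
    rect('block',.024,.036,.60,.72,-.22,-.04)
    rect('flange',.005,.012,.60,.74,-.26,.0)
E
```

```text
scene bridge 1191 [490.1   8.8] [145.2  53.4] 3.7 medz 0.1034 mean [0.4924 0.0102 0.1033]
scene bridgeall 1363 [490.2   9.2] [145.8  54.8] 4.83 medz 0.1029 mean [0.4935 0.0122 0.1022]
scene bed 3311 [487.3 180.1] [204.7 239.9] 0.21 medz 0.0126 mean [0.4828 0.1469 0.013 ]
scene bench 6373 [490.1 180.1] [239.8 220. ] 89.95 medz 0.0006 mean [0.5001 0.2056 0.0006]
scene postA 45 [655.2 -71.2] [17.4 15.9] 69.21 medz 0.0616 mean [ 0.6556 -0.07    0.0618]
scene postB 44 [ 679.3 -208.8] [19.8 16. ] 69.34 medz 0.0611 mean [ 0.6802 -0.2076  0.0613]
scene block 458 [ 668.1 -137.8] [ 39.  153.3] 11.45 medz 0.0281 mean [ 0.6691 -0.1416  0.0283]
scene flange 738 [ 670.  -129.6] [138.8 259.4] 0.5 medz 0.0075 mean [ 0.6716 -0.1255  0.0078]
side bridge 1296 [490.9   8.2] [142.6  53.2] 4.41 medz 0.1035 mean [0.4886 0.0099 0.1034]
side bridgeall 1498 [490.8   8.8] [143.2  54.4] 4.41 medz 0.1031 mean [0.4878 0.0124 0.1021]
side bed 3841 [479.3 179.9] [110.9 244. ] 3.97 medz 0.0127 mean [0.4802 0.1482 0.0132]
side bench 7872 [490.  180.1] [220.  239.9] 0.01 medz 0.001 mean [0.4877 0.2083 0.001 ]
side postA 46 [656.  -71.7] [17.3 16.9] 88.74 medz 0.0619 mean [ 0.6552 -0.0708  0.0613]
side postB 36 [ 680.8 -207.7] [15.1 18. ] 27.79 medz 0.0624 mean [ 0.681  -0.2081  0.062 ]
side block 410 [ 668.7 -139.1] [ 37.7 155.7] 10.55 medz 0.0283 mean [ 0.668  -0.1433  0.0285]
side flange 576 [ 671.9 -134.6] [245.7 134.4] 89.68 medz 0.0084 mean [ 0.6637 -0.1293  0.0083]
```

```bash
python3 - <<'E'
from h import *
A=[]
for n in ("scene","side"):
    f=pickle.load(open(n+'.pkl','rb')); P=pts(f).reshape(-1,3)
    # edges of bed plate (z>6mm) on the loading side
    L=[]
    for y in np.arange(.06,.215,.005):
        m=(abs(P[:,1]-y)<.0025)&(P[:,2]>.007)&(P[:,2]<.025)&(P[:,0]>.39)&(P[:,0]<.56)
        x=np.sort(P[m,0]); L.append((y,x[1],x[-2]))
    L=np.array(L)
    for k in (1,2):
        p=np.polyfit(L[:,0],L[:,k],1); r=L[:,k]-np.polyval(p,L[:,0]); g=abs(r)<.003; p=np.polyfit(L[g,0],L[g,k],1)
        print(n,'edge',k,'slope deg',np.degrees(np.arctan(p[0])),'x at y=.0085',np.polyval(p,.0085), 'x at .13',np.polyval(p,.13),r.std())
    m=(P[:,2]>.007)&(P[:,2]<.03)&(P[:,0]>.42)&(P[:,0]<.54)&(P[:,1]>.15)&(P[:,1]<.3)
    print('far end y',[np.round(np.sort(P[m&(abs(P[:,0]-x)<.01),1])[-3],4) for x in (.44,.46,.48,.5,.52)])
    # channel walls top (z~.0285)
    L=[]
    for y in np.arange(-.2,-.05,.005):
        m=(abs(P[:,1]-y)<.0025)&(P[:,2]>.022)&(P[:,2]<.035)&(P[:,0]>.495)&(P[:,0]<.56)
        x=np.sort(P[m,0]); 
        if len(x)>6:L.append((y,x[2],x[-3]))
    L=np.array(L)
    for k in (1,2):
        p=np.polyfit(L[:,0],L[:,k],1);print(n,'lip',k,np.degrees(np.arctan(p[0])),np.polyval(p,.0085),np.polyval(p,-.12))
E
```

```text
scene edge 1 slope deg -3.725211724225964 x at y=.0085 0.4362698929185925 x at .13 0.42835915190991136 0.001109571735428455
scene edge 2 slope deg -3.909136250279978 x at y=.0085 0.5443812650037585 x at .13 0.5360787616203889 0.0009126536378390095
far end y [np.float64(0.2992), np.float64(0.2999), np.float64(0.2229), np.float64(0.2373), np.float64(0.2265)]
scene lip 1 0.9802746320341934 0.5261362201581719 0.5239374965607423
scene lip 2 -3.7894724846827845 0.5294853807784861 0.5379966269251145
side edge 1 slope deg -4.047978704863913 x at y=.0085 0.43722704987475547 x at .13 0.4286286962725543 0.0006090416909084903
side edge 2 slope deg -3.945098464355326 x at y=.0085 0.5444261348102037 x at .13 0.5360470114621428 0.0009406121882557209
far end y [np.float64(0.2984), np.float64(0.2992), np.float64(0.2219), np.float64(0.2233), np.float64(0.225)]
side lip 1 2.2961216757504777 0.5306355354084287 0.5254831543781948
side lip 2 -3.7456033531190407 0.5296067692111786 0.5380192013008572
```

```bash
cat > go.py <<'E'
import sys,numpy as np
from cell import arm
from scipy.spatial.transform import Rotation as R
# usage: go.py x y z yawdeg(tool z)   -> total shift and turn in tool axes
def need(x,y,z,yaw):
    s=arm.state();T=np.array(s['tool_rot']);p=np.array(s['tool_pos'])
    c,sn=np.cos(np.radians(yaw)),np.sin(np.radians(yaw))
    def rv(sg):
        zz=np.array([c,sn,0])*sg;yy=np.array([0,0,-1.]);xx=np.cross(yy,zz)
        return R.from_matrix(T.T@np.stack([xx,yy,zz],1)).as_rotvec()
    r=min(rv(1),rv(-1),key=np.linalg.norm)
    print('shift',np.round(T.T@(np.array([x,y,z])-p),4),'turn',np.round(r,4),'deg',np.degrees(np.linalg.norm(r)).round(1))
    print('t',s['time_s'],'pos',np.round(p,4),'q',np.round(s['joint_positions'],2),'F',np.round(s['contact_force'],1),'w',round(s['width'],3))
if __name__=='__main__': need(*map(float,sys.argv[1:5]))
E
python3 go.py .668 -.1395 .16 10.3
```

```text
shift [-0.6044  0.0821 -0.258 ] turn [ 8.0000e-04 -1.4738e+00 -9.0000e-04] deg 84.4
t 0.1 pos [ 0.1571 -0.5529  0.2417] q [-1.43  0.15  1.44 -0.    1.55 -0.13] F [-1.2 -0.7 -0.6] w 1.0
```

Request:
{"op": "jog_arm", "data": {
  "plan": "-0.055 0 -0.023 0 -0.13 0; -0.11 0 -0.047 0 -0.26 0; -0.165 0 -0.07 0 -0.4 0; -0.22 0 -0.094 0 -0.53 0; -0.275 0 -0.117 0 -0.67 0; -0.33 0 -0.14 0 -0.8 0; -0.385 0 -0.164 0 -0.94 0; -0.44 0.02 -0.188 0 -1.07 0",
  "hand": 0.0854
}}

```text
time_s: 1.1
tool_pos: [0.5302, -0.251, 0.2231]
tool_rot: [[-0.218, 0.002, 0.976], [-0.976, -0.0, -0.218], [-0.0, -1.0, 0.002]]
contact_force: [1.1, -0.9, -0.1]
width: 1.0
```

```bash
python3 go.py .668 -.1395 .12 10.3
```

```text
shift [-0.1388  0.1033  0.1101] turn [-1.700e-03 -3.992e-01  2.000e-04] deg 22.9
t 1.1 pos [ 0.5302 -0.251   0.2231] q [-0.57  0.18  1.44  0.    1.52 -0.35] F [ 1.1 -0.9 -0.1] w 1.0
```

Request:
{"op": "jog_arm", "data": {
  "plan": "-0.035 0.02 0.028 0 -0.1 0; -0.07 0.04 0.055 0 -0.2 0; -0.105 0.06 0.083 0 -0.3 0; -0.139 0.09 0.11 -0.002 -0.399 0; -0.139 0.103 0.11 -0.002 -0.399 0; -0.139 0.103 0.11 -0.002 -0.399 0; -0.139 0.103 0.11 -0.002 -0.399 0; -0.139 0.103 0.11 -0.002 -0.399 0"
}}

```text
time_s: 2.1
tool_pos: [0.6679, -0.1401, 0.1216]
tool_rot: [[0.177, 0.001, 0.984], [-0.984, -0.001, 0.177], [0.001, -1.0, 0.001]]
contact_force: [0.2, -0.8, 0.2]
width: 1.001
```

```bash
python3 go.py .668 -.1395 .021 10.3; python3 - <<'E'
from cell import arm
import cv2,pickle
s=arm.state();f=arm.grab_frame('wrist');pickle.dump((s,f),open('w1.pkl','wb'))
cv2.imwrite('pics/w1.png',f['pixels'][:,:,::-1]);print(f['T_tool_cam'],f['mtx'])
E
```

```text
shift [-6.000e-04  1.006e-01  1.000e-04] turn [-0.0013 -0.0015  0.001 ] deg 0.1
t 2.1 pos [ 0.6679 -0.1401  0.1216] q [-0.32  0.43  1.32 -0.    1.38 -0.5 ] F [ 0.2 -0.8  0.2] w 1.001
[[-1.78162622e-04 -9.50662353e-01 -3.10227432e-01 -8.02175026e-02]
 [ 4.31086058e-04  3.10227335e-01 -9.50662303e-01 -1.31366982e-01]
 [ 9.99999891e-01 -3.03107209e-04  3.54546371e-04 -5.77405583e-04]
 [ 0.00000000e+00  0.00000000e+00  0.00000000e+00  1.00000000e+00]] [[410.66911052   0.         318.24355063]
 [  0.         410.66911052 239.1258192 ]
 [  0.           0.           1.        ]]
```

View pics/w1.png

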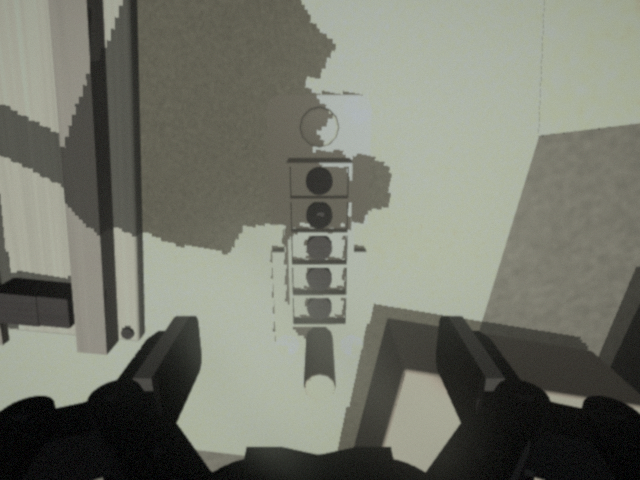

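Request:
{"op": "jog_arm", "data": {
  "plan": "-0.0005 0.02 0 0 0 0; -0.0005 0.04 0 0 0 0; -0.0005 0.06 0 0 0 0; -0.0005 0.08 0 0 0 0; -0.0005 0.092 0 0 0 0; -0.0005 0.1 0 0 0 0; -0.0005 0.1 0 0 0 0; -0.0005 0.1 0 0 0 0",
  "hand": 0.06
}}

```text
time_s: 3.15
tool_pos: [0.6683, -0.1396, 0.0221]
tool_rot: [[0.178, 0.002, 0.984], [-0.984, -0.001, 0.178], [0.001, -1.0, 0.002]]
contact_force: [-0.2, 0.0, 0.0]
width: 0.706
```

Request:
{"op": "jog_arm", "data": {
  "plan": "0 0 0 0 0 0; 0 0 0 0 0 0; 0 0 0 0 0 0; 0 0 0 0 0 0; 0 0 0 0 0 0; 0 0 0 0 0 0; 0 0 0 0 0 0; 0 0 0 0 0 0",
  "hand": 0.02
}}

```text
time_s: 4.15
tool_pos: [0.6687, -0.1398, 0.0231]
tool_rot: [[0.178, 0.003, 0.984], [-0.984, -0.002, 0.178], [0.002, -1.0, 0.003]]
contact_force: [-1.1, 0.4, 6.0]
width: 0.406
```

```bash
python3 go.py .482 .1302 .16 3.9; python3 - <<'E'
from cell import arm
import cv2,pickle
f=arm.grab_frame('side')
cv2.imwrite('pics/s2.png',cv2.resize(f['pixels'][130:350,200:440,::-1],None,fx=2.5,fy=2.5))
E
```

```text
shift [-0.2986 -0.1379 -0.1354] turn [-0.0032  0.1105  0.0019] deg 6.3
t 4.15 pos [ 0.6687 -0.1398  0.0231] q [-0.32  0.51  1.42 -0.    1.21 -0.5 ] F [-1.1  0.4  6. ] w 0.406
```

View pics/s2.png

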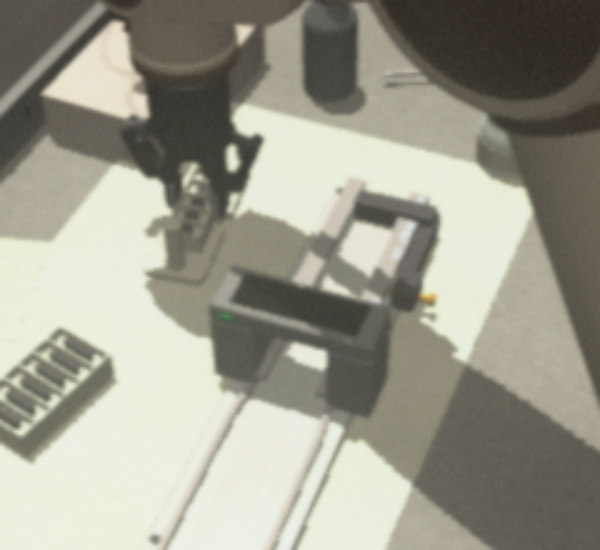

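Request:
{"op": "jog_arm", "data": {
  "plan": "0 -0.02 0 0 0 0; 0 -0.05 0 0 0 0; 0 -0.09 0 0 0 0; 0 -0.13 0 0 0 0; -0.02 -0.16 -0.01 0 0.01 0; -0.06 -0.165 -0.027 0 0.022 0; -0.1 -0.165 -0.046 0 0.037 0; -0.14 -0.165 -0.064 0 0.052 0"
}}

```text
time_s: 5.2
tool_pos: [0.5793, -0.0121, 0.1891]
tool_rot: [[0.125, 0.005, 0.992], [-0.992, -0.002, 0.126], [0.002, -1.0, 0.004]]
contact_force: [0.7, 0.1, -2.0]
width: 0.405
```

```bash
python3 go.py .482 .1302 .16 3.9
```

```text
shift [-0.1535  0.0284 -0.0788] turn [-0.0045  0.0578  0.002 ] deg 3.3
t 5.2 pos [ 0.5793 -0.0121  0.1891] q [-0.15  0.18  1.51 -0.    1.45 -0.28] F [ 0.7  0.1 -2. ] w 0.405
```

Request:
{"op": "jog_arm", "data": {
  "plan": "-0.04 0 -0.02 -0.001 0.014 0; -0.08 0 -0.04 -0.002 0.029 0; -0.12 0 -0.06 -0.003 0.043 0.001; -0.1535 0 -0.0788 -0.0045 0.0578 0.002; -0.1535 0.02 -0.0788 -0.0045 0.0578 0.002; -0.1535 0.05 -0.0788 -0.0045 0.0578 0.002; -0.1535 0.08 -0.0788 -0.0045 0.0578 0.002; -0.1535 0.09 -0.0788 -0.0045 0.0578 0.002"
}}

```text
time_s: 6.2
tool_pos: [0.4818, 0.1301, 0.098]
tool_rot: [[0.068, -0.001, 0.998], [-0.998, -0.0, 0.068], [0.0, -1.0, -0.001]]
contact_force: [-0.8, 0.1, -1.7]
width: 0.408
```

```bash
python3 go.py .482 .1302 .036 3.9; python3 - <<'E'
from cell import arm
import cv2,pickle
s=arm.state();f=arm.grab_frame('wrist');pickle.dump((s,f),open('w2.pkl','wb'))
cv2.imwrite('pics/w2.png',f['pixels'][:,:,::-1])
f=arm.grab_frame('scene');pickle.dump(f,open('scene2.pkl','wb'))
cv2.imwrite('pics/sc2.png',cv2.resize(f['pixels'][170:390,200:440,::-1],None,fx=2.5,fy=2.5))
E
```

```text
shift [-0.      0.062   0.0003] turn [0.0011 0.0001 0.0001] deg 0.1
t 6.2 pos [0.4818 0.1301 0.098 ] q [ 0.11  0.09  1.81 -0.    1.25  0.04] F [-0.8  0.1 -1.7] w 0.408
```

View pics/w2.png

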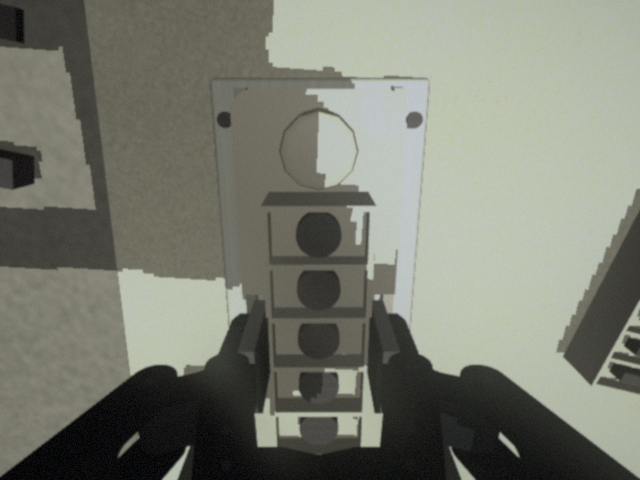

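View pics/sc2.png

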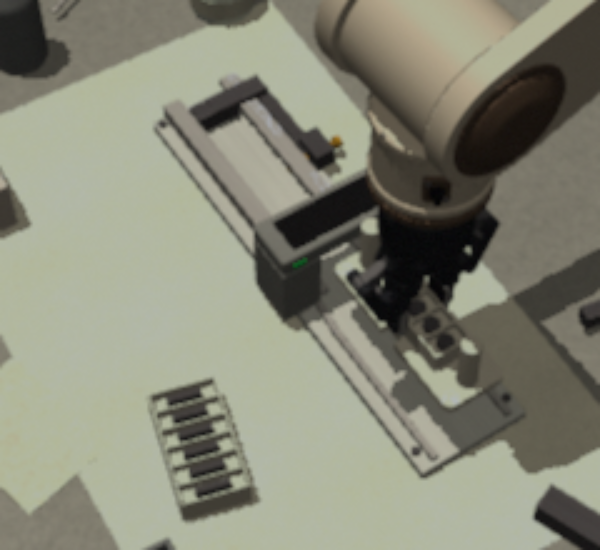

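Request:
{"op": "jog_arm", "data": {
  "plan": "0 0.015 0 0.001 0 0; 0 0.03 0 0.001 0 0; 0 0.042 0 0.001 0 0; 0 0.052 0 0.001 0 0; 0 0.057 0 0.001 0 0; 0 0.06 0 0.001 0 0; 0 0.062 0 0.001 0 0; 0 0.063 0 0.001 0 0"
}}

```text
time_s: 7.3
tool_pos: [0.4823, 0.1302, 0.0358]
tool_rot: [[0.068, 0.001, 0.998], [-0.998, 0.0, 0.068], [0.0, -1.0, 0.001]]
contact_force: [0.1, -0.3, -2.1]
width: 0.405
```

Request:
{"op": "jog_arm", "data": {
  "plan": "0 0 0 0 0 0; 0 0 0 0 0 0; 0 0 0 0 0 0; 0 0 0 0 0 0; 0 -0.01 0 0 0 0; 0 -0.03 0 0 0 0; 0 -0.06 0 0 0 0; 0 -0.09 0 0 0 0",
  "hand": 0.052
}}

```text
time_s: 8.3
tool_pos: [0.4822, 0.1301, 0.1274]
tool_rot: [[0.068, 0.001, 0.998], [-0.998, 0.0, 0.068], [0.0, -1.0, 0.001]]
contact_force: [-0.1, 0.3, -0.0]
width: 0.612
```

```bash
python3 go.py .4772 .2 .12 3.9; python3 - <<'E'
from cell import arm
import cv2,pickle
s=arm.state();f=arm.grab_frame('wrist');pickle.dump((s,f),open('w3.pkl','wb'))
cv2.imwrite('pics/w3.png',f['pixels'][:,:,::-1])
E
```

```text
shift [-0.07    0.0074 -0.0002] turn [-0.0013 -0.      0.    ] deg 0.1
t 8.3 pos [0.4822 0.1301 0.1274] q [ 0.11  0.06  1.77 -0.    1.31  0.04] F [-0.1  0.3 -0. ] w 0.612
```

View pics/w3.png

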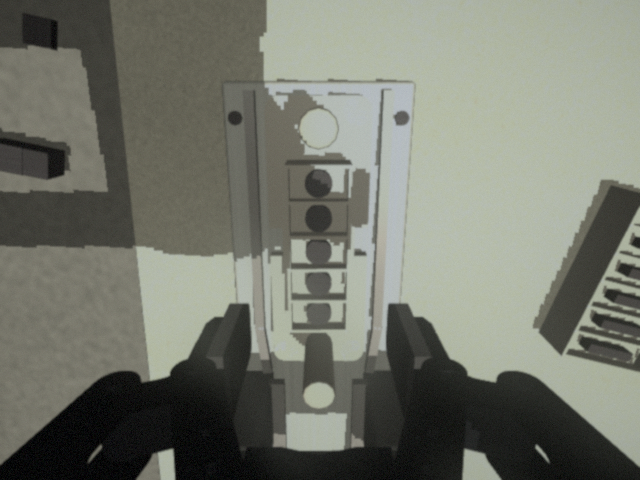

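Request:
{"op": "jog_arm", "data": {
  "plan": "-0.03 0 0 -0.001 0 0; -0.06 0 0 -0.001 0 0; -0.07 0 0 -0.001 0 0; -0.07 0.02 0 -0.001 0 0; -0.07 0.045 0 -0.001 0 0; -0.07 0.065 0 -0.001 0 0; -0.07 0.075 0 -0.001 0 0; -0.07 0.075 0 -0.001 0 0"
}}

```text
time_s: 9.35
tool_pos: [0.4792, 0.1999, 0.0562]
tool_rot: [[0.068, 0.004, 0.998], [-0.998, 0.0, 0.068], [0.0, -1.0, 0.004]]
contact_force: [0.3, -0.4, 0.7]
width: 0.606
```

Request:
{"op": "jog_arm", "data": {
  "plan": "0 0 0 0 0 0; 0 0 0 0 0 0; 0 0 0 0 0 0; 0 0 0 0 0 0; 0 0 0 0 0 0; 0 0 0 0 0 0; 0 0 0 0 0 0; 0 0 0 0 0 0",
  "hand": 0.005
}}

```text
time_s: 10.35
tool_pos: [0.4796, 0.2, 0.0572]
tool_rot: [[0.068, 0.006, 0.998], [-0.998, 0.0, 0.068], [-0.0, -1.0, 0.006]]
contact_force: [-1.9, -0.5, 7.5]
width: 0.192
```

```bash
python3 go.py .4866 .0634 .052 3.9
```

```text
shift [ 0.1368  0.0051 -0.0023] turn [-0.0055 -0.0001 -0.0001] deg 0.3
t 10.35 pos [0.4796 0.2    0.0572] q [ 0.25  0.17  1.81 -0.    1.16  0.18] F [-1.9 -0.5  7.5] w 0.192
```

Request:
{"op": "jog_arm", "data": {
  "plan": "0.01 0 -0.0003 0 0 0; 0.02 0 -0.0006 0 0 0; 0.03 0 -0.001 0 0 0; 0.04 0 -0.0015 0 0 0; 0.05 0 -0.002 0 0 0; 0.06 0 -0.002 0 0 0; 0.07 0 -0.002 0 0 0; 0.07 0 -0.002 0 0 0"
}}

```text
time_s: 11.35
tool_pos: [0.4825, 0.129, 0.0572]
tool_rot: [[0.067, 0.006, 0.998], [-0.998, -0.0, 0.067], [0.001, -1.0, 0.006]]
contact_force: [0.7, -4.2, 3.3]
width: 0.189
```

```bash
python3 go.py .4866 .0634 .056 3.9; python3 - <<'E'
from cell import arm
import cv2,pickle
s=arm.state();f=arm.grab_frame('wrist');pickle.dump((s,f),open('w4.pkl','wb'))
cv2.imwrite('pics/w4.png',f['pixels'][:,:,::-1])
f=arm.grab_frame('scene');pickle.dump(f,open('scene4.pkl','wb'))
cv2.imwrite('pics/sc4.png',cv2.resize(f['pixels'][170:390,200:440,::-1],None,fx=2.5,fy=2.5))
E
```

```text
shift [ 0.0657  0.0013 -0.0003] turn [-0.0056 -0.0008  0.0008] deg 0.3
t 11.35 pos [0.4825 0.129  0.0572] q [ 0.11  0.13  1.85 -0.    1.15  0.04] F [ 0.7 -4.2  3.3] w 0.189
```

View pics/w4.png

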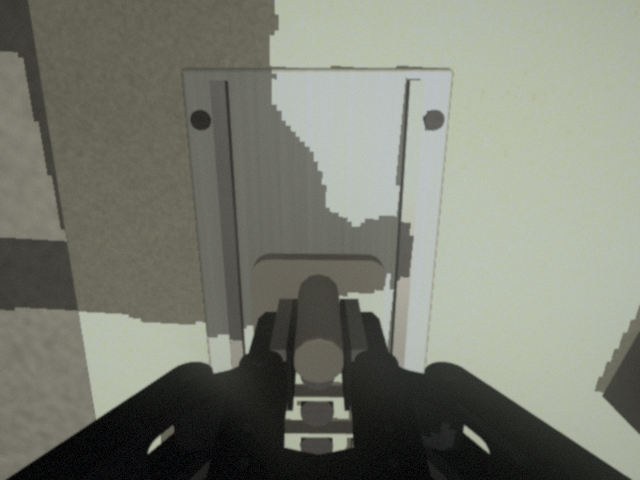

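View pics/sc4.png

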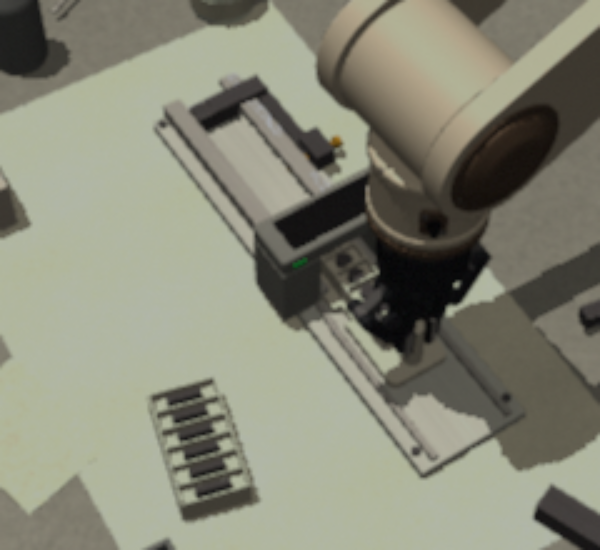

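Request:
{"op": "jog_arm", "data": {
  "plan": "0.01 0 0 0 0 0; 0.02 0 0 0 0 0; 0.03 0 0 0 0 0; 0.04 0 0 0 0 0; 0.05 0 0 0 0 0; 0.06 0 0 0 0 0; 0.067 0 0 0 0 0; 0.067 0 0 0 0 0"
}}

```text
time_s: 12.45
tool_pos: [0.4869, 0.0618, 0.0572]
tool_rot: [[0.067, 0.005, 0.998], [-0.998, -0.001, 0.067], [0.002, -1.0, 0.005]]
contact_force: [0.8, -2.9, 0.8]
width: 0.189
```

```bash
python3 go.py .4866 .0614 .056 3.9; python3 - <<'E'
from cell import arm
import cv2,pickle
f=arm.grab_frame('scene');pickle.dump(f,open('scene5.pkl','wb'))
cv2.imwrite('pics/sc5.png',cv2.resize(f['pixels'][170:390,200:440,::-1],None,fx=2.5,fy=2.5))
E
```

```text
shift [ 0.0004  0.0012 -0.0004] turn [-0.0053 -0.0009  0.0016] deg 0.3
t 12.45 pos [0.4869 0.0618 0.0572] q [-0.03  0.12  1.87 -0.    1.15 -0.1 ] F [ 0.8 -2.9  0.8] w 0.189
```

View pics/sc5.png

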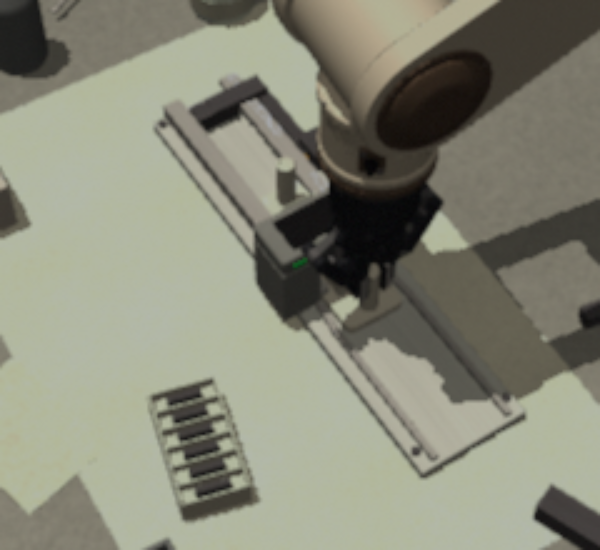

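Request:
{"op": "jog_arm", "data": {
  "plan": "0 0 0 0 0 0; 0 0 0 0 0 0; 0 0 0 0 0 0; 0 -0.02 0 0 0 0; 0 -0.05 0 0 0 0; 0 -0.08 0 0 0 0; 0 -0.11 0 0 0 0; 0.02 -0.12 0 0 0 0",
  "hand": 0.045
}}

```text
time_s: 13.5
tool_pos: [0.4881, 0.0428, 0.1791]
tool_rot: [[0.069, 0.008, 0.998], [-0.998, -0.001, 0.069], [0.002, -1.0, 0.008]]
contact_force: [0.7, -0.4, -0.6]
width: 0.525
```

```bash
python3 go.py .4962 -.0783 .17 3.9
```

```text
shift [ 0.1214  0.0093 -0.0003] turn [-0.0078  0.0009  0.0017] deg 0.5
t 13.5 pos [0.4881 0.0428 0.1791] q [-0.07 -0.    1.73 -0.    1.41 -0.14] F [ 0.7 -0.4 -0.6] w 0.525
```

Request:
{"op": "jog_arm", "data": {
  "plan": "0.03 0 0 -0.003 0 0.001; 0.06 0 0 -0.005 0.001 0.002; 0.09 0 0 -0.008 0.001 0.002; 0.1214 0 0 -0.008 0.001 0.002; 0.1214 0 0 -0.008 0.001 0.002; 0.1214 0.02 0 -0.008 0.001 0.002; 0.1214 0.04 0 -0.008 0.001 0.002; 0.1214 0.04 0 -0.008 0.001 0.002"
}}

```text
time_s: 14.5
tool_pos: [0.4961, -0.0775, 0.1383]
tool_rot: [[0.068, -0.003, 0.998], [-0.998, 0.001, 0.068], [-0.001, -1.0, -0.002]]
contact_force: [0.5, -0.2, 0.4]
width: 0.526
```

```bash
python3 go.py .4962 -.0783 .052 3.9; python3 - <<'E'
from cell import arm
from h import *
s=arm.state();w=arm.grab_frame('wrist');pickle.dump((s,w),open('w5.pkl','wb'))
cv2.imwrite('pics/w5.png',w['pixels'][:,:,::-1])
f=arm.grab_frame('side');pickle.dump(f,open('side6.pkl','wb'))
cv2.imwrite('pics/si6.png',cv2.resize(f['pixels'][150:370,230:470,::-1],None,fx=2.5,fy=2.5))
# wrist cloud: post top
K=w['mtx'];z=w['range_z'];v,u=np.mgrid[0:480,0:640]
p=np.stack([(u-K[0,2])/K[0,0]*z,-(v-K[1,2])/K[1,1]*z,-z],-1)
T=w['T_tool_cam'];p=p@T[:3,:3].T+T[:3,3]
p=(p@np.array(s['tool_rot']).T+s['tool_pos'])
m=(abs(p[...,2]-.074)<.004)&(abs(p[...,0]-.495)<.03)&(abs(p[...,1]+.08)<.05)&(z>0)
q=p[m];print(m.sum(),q.mean(0),cv2.minAreaRect((q[:,:2]*1000).astype(np.float32)))
E
```

```text
shift [0.0009 0.0863 0.0003] turn [ 0.0024  0.0004 -0.0013] deg 0.2
t 14.5 pos [ 0.4961 -0.0775  0.1383] q [-0.31  0.06  1.75  0.    1.33 -0.38] F [ 0.5 -0.2  0.4] w 0.526
878 [ 0.49419621 -0.0761816   0.07347808] ((494.1512756347656, -76.67666625976562), (17.0269775390625, 17.370641708374023), 50.86542510986328)
```

View pics/w5.png

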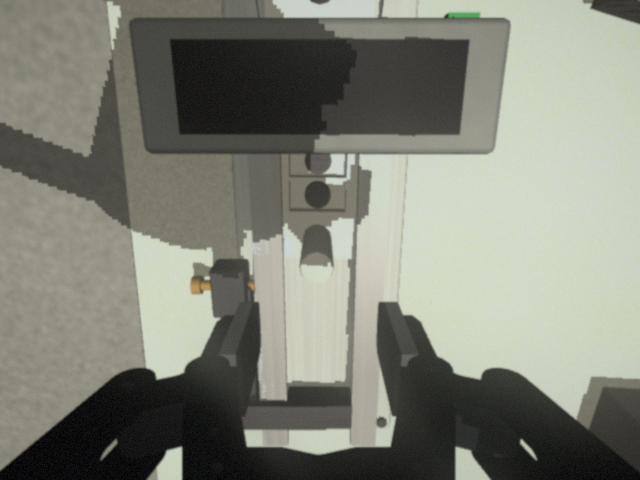

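View pics/si6.png

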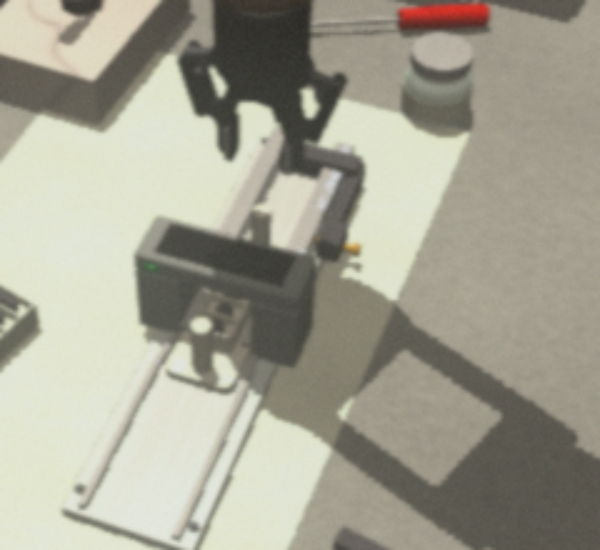

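Request:
{"op": "jog_arm", "data": {
  "plan": "0 0.01 0 0.002 0 0; 0 0.02 0 0.002 0 -0.001; 0 0.035 -0.0005 0.002 0 -0.001; 0 0.05 -0.0005 0.002 0 -0.001; 0 0.065 -0.0005 0.002 0 -0.001; 0 0.08 -0.0005 0.002 0 -0.001; 0 0.084 -0.0005 0.002 0 -0.001; 0 0.084 -0.0005 0.002 0 -0.001",
  "hand": 0.036
}}

```text
time_s: 15.6
tool_pos: [0.4964, -0.0779, 0.0559]
tool_rot: [[0.068, 0.002, 0.998], [-0.998, -0.0, 0.068], [0.001, -1.0, 0.002]]
contact_force: [-0.0, 0.2, -0.2]
width: 0.422
```

Request:
{"op": "jog_arm", "data": {
  "plan": "0 0 0 0 0 0; 0 0 0 0 0 0; 0 0 0 0 0 0; 0 0 0 0 0 0; 0 0 0 0 0 0; 0 0 0 0 0 0; 0 0 0 0 0 0; 0 0 0 0 0 0",
  "hand": 0.005
}}

```text
time_s: 16.6
tool_pos: [0.4968, -0.078, 0.0566]
tool_rot: [[0.068, 0.003, 0.998], [-0.998, -0.001, 0.068], [0.001, -1.0, 0.003]]
contact_force: [-1.1, 0.1, 6.7]
width: 0.192
```

```bash
python3 go.py .4994 -.1250 .0535 3.9; python3 - <<'E'
from cell import arm
from h import *
P=None
f=pickle.load(open('side6.pkl','rb'));P=pts(f).reshape(-1,3)
m=(P[:,0]>.40)&(P[:,0]<.46)&(P[:,1]<-.05)&(P[:,1]>-.2)&(P[:,2]>.008)&(P[:,2]<.08)
q=P[m];print('housing',q.min(0),q.max(0),np.percentile(q[:,2],[50,95]),(q-[.4903,.0085,0])[:, :2]@np.array([-.068,.9977]) .mean() if 0 else '')
E
```

```text
shift [ 0.047   0.0031 -0.0006] turn [-0.0029  0.0004  0.0011] deg 0.2
t 16.6 pos [ 0.4968 -0.078   0.0566] q [-0.31  0.14  1.84  0.    1.15 -0.38] F [-1.1  0.1  6.7] w 0.192
housing [ 0.41512636 -0.1994445   0.00933307] [ 0.459819   -0.08432742  0.03860896] [0.0261185  0.03564361]
```

Request:
{"op": "jog_arm", "data": {
  "plan": "0.006 0 0 0 0 0; 0.012 0 0 0 0 0; 0.018 0 0 0 0 0; 0.024 0 0 0 0 0; 0.03 0 0 0 0 0; 0.036 0 0 0 0 0; 0.04 0 0 0 0 0; 0.04 0 0 0 0 0"
}}

```text
time_s: 17.6
tool_pos: [0.5002, -0.1188, 0.0569]
tool_rot: [[0.068, 0.005, 0.998], [-0.998, -0.002, 0.068], [0.002, -1.0, 0.004]]
contact_force: [4.9, -2.3, -1.0]
width: 0.188
```

```bash
python3 go.py .4994 -.1250 .0566 3.9
```

```text
shift [ 0.0062  0.0003 -0.0012] turn [-0.0045 -0.0002  0.0019] deg 0.3
t 17.6 pos [ 0.5002 -0.1188  0.0569] q [-0.38  0.16  1.82  0.    1.16 -0.45] F [ 4.9 -2.3 -1. ] w 0.188
```

Request:
{"op": "jog_arm", "data": {
  "plan": "0.005 0 0 0 0 0; 0.01 0 0 0 0 0; 0.015 0 -0.0005 0 0 0; 0.02 0 -0.0005 0 0 0; 0.025 0 -0.0005 0 0 0; 0.03 0 -0.0005 0 0 0; 0.035 0 -0.0005 0 0 0; 0.035 0 -0.0005 0 0 0"
}}

```text
time_s: 18.6
tool_pos: [0.5022, -0.1545, 0.057]
tool_rot: [[0.067, 0.005, 0.998], [-0.998, -0.002, 0.068], [0.003, -1.0, 0.005]]
contact_force: [5.0, -2.8, -0.5]
width: 0.193
```

```bash
python3 go.py .5021 -.165 .0566 3.9; python3 - <<'E'
from cell import arm
from h import *
s=arm.state();w=arm.grab_frame('wrist')
cv2.imwrite('pics/w7.png',w['pixels'][:,:,::-1])
w=arm.grab_frame('side');pickle.dump(w,open('side7.pkl','wb'))
cv2.imwrite('pics/si7.png',cv2.resize(w['pixels'][180:300,270:430,::-1],None,fx=4,fy=4,interpolation=cv2.INTER_CUBIC))
E
```

```text
shift [ 0.0105  0.0004 -0.0008] turn [-0.0047 -0.0005  0.0028] deg 0.3
t 18.6 pos [ 0.5022 -0.1545  0.057 ] q [-0.44  0.18  1.79 -0.    1.16 -0.51] F [ 5.  -2.8 -0.5] w 0.193
```

View pics/w7.png

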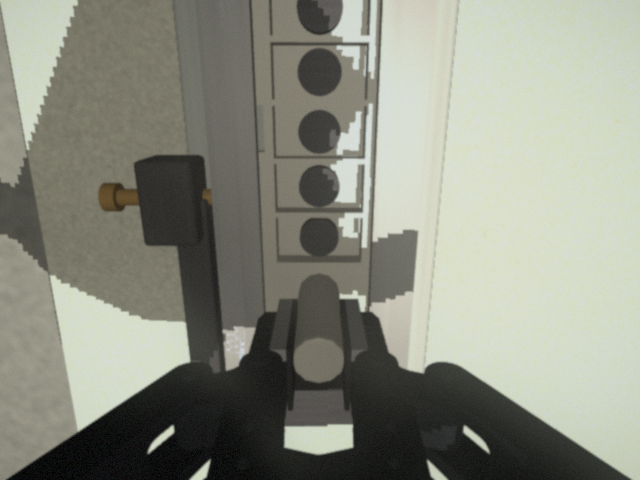

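View pics/si7.png

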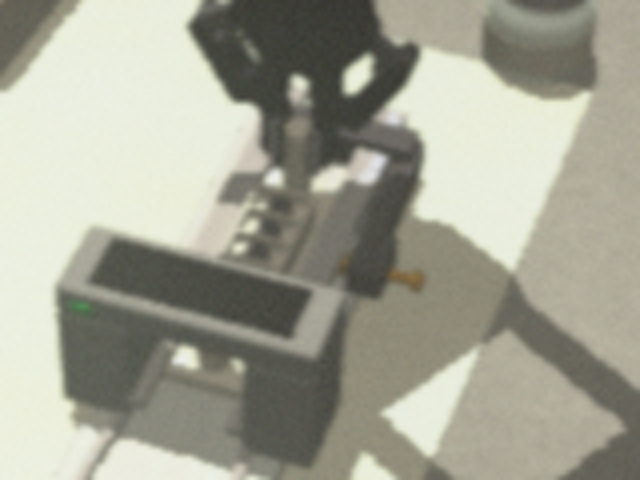

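Request:
{"op": "jog_arm", "data": {
  "plan": "0.002 0 0 0 0 0; 0.004 0 0 0 0 0; 0.006 0 0 0 0 0; 0.008 0 0 0 0 0; 0.01 0 0 0 0 0; 0.011 0 0 0 0 0; 0.011 0 0 0 0 0; 0.011 0 0 0 0 0"
}}

```text
time_s: 19.7
tool_pos: [0.5031, -0.1655, 0.0573]
tool_rot: [[0.068, 0.005, 0.998], [-0.998, -0.003, 0.068], [0.003, -1.0, 0.005]]
contact_force: [4.2, -0.5, -0.3]
width: 0.191
```

```bash
python3 - <<'E'
from cell import arm
from h import *
s=arm.state();w=arm.grab_frame('wrist')
print(s['time_s'],s['tool_pos'],s['contact_force'],s['width'])
cv2.imwrite('pics/w8.png',cv2.resize(w['pixels'][50:300,80:420,::-1],None,fx=2.3,fy=2.3))
E
```

```text
19.7 [ 0.50306242 -0.16546941  0.0572618 ] [ 4.1780221  -0.48919709 -0.29990149] 0.19141953334923317
```

View pics/w8.png

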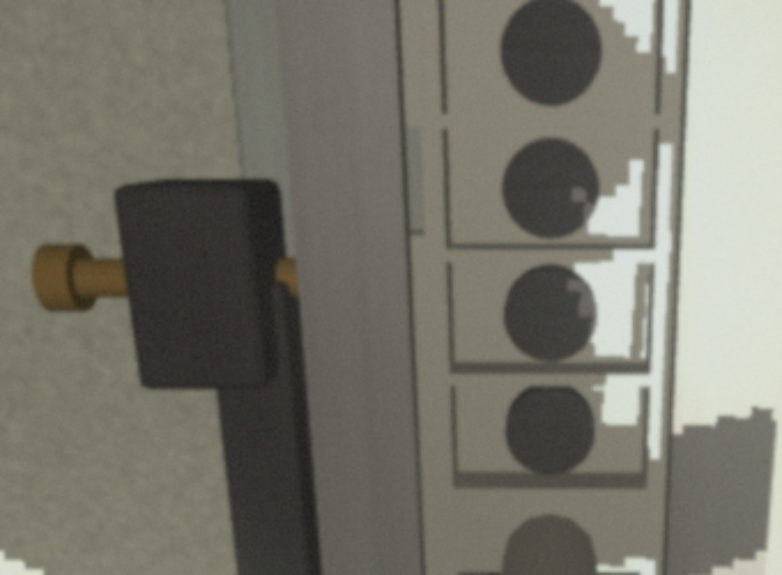

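Request:
{"op": "jog_arm", "data": {
  "plan": "0.001 0 0 0 0 0; 0.002 0 0 0 0 0; 0.003 0 0 0 0 0; 0.004 0 0 0 0 0; 0.005 0 0 0 0 0; 0.006 0 0 0 0 0; 0.006 0 0 0 0 0; 0.006 0 0 0 0 0"
}}

```text
time_s: 20.75
tool_pos: [0.5035, -0.1716, 0.0573]
tool_rot: [[0.068, 0.005, 0.998], [-0.998, -0.003, 0.068], [0.004, -1.0, 0.005]]
contact_force: [3.3, -0.3, -2.7]
width: 0.19
```

```bash
python3 - <<'E'
from cell import arm
from h import *
s=arm.state();w=arm.grab_frame('wrist')
print(s['time_s'],s['tool_pos'],s['contact_force'],s['width'])
cv2.imwrite('pics/w9.png',cv2.resize(w['pixels'][50:300,80:420,::-1],None,fx=2.3,fy=2.3))
E
```

```text
20.75 [ 0.50349101 -0.17157729  0.05732911] [ 3.29100444 -0.34050428 -2.72710982] 0.19017941000252045
```

View pics/w9.png

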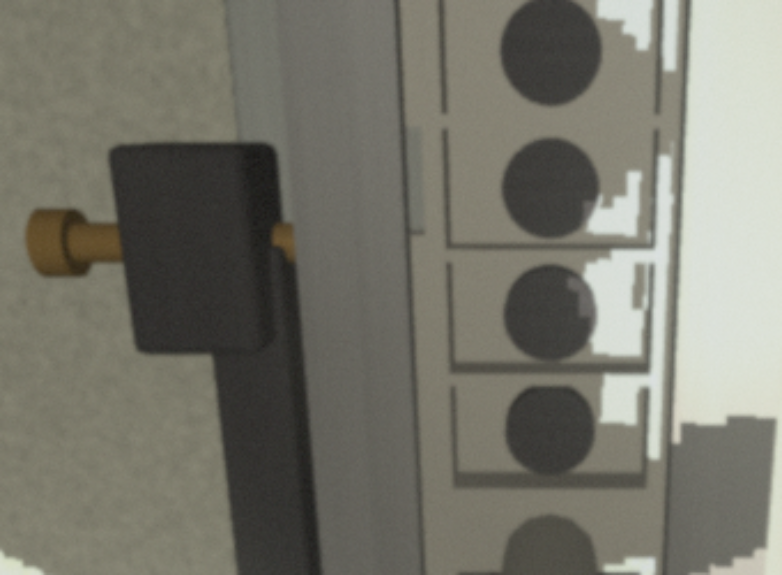

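Request:
{"op": "jog_arm", "data": {
  "plan": "0.001 0 0 0 0 0; 0.002 0 0 0 0 0; 0.003 0 0 0 0 0; 0.0035 0 0 0 0 0; 0.0035 0 0 0 0 0; 0.0035 0 0 0 0 0; 0.0035 0 0 0 0 0; 0.0035 0 0 0 0 0"
}}

```text
time_s: 21.8
tool_pos: [0.5038, -0.1752, 0.0574]
tool_rot: [[0.068, 0.005, 0.998], [-0.998, -0.004, 0.068], [0.004, -1.0, 0.005]]
contact_force: [2.9, -1.4, -1.0]
width: 0.19
```

Request:
{"op": "jog_arm", "data": {
  "plan": "0.0005 0 0 0 0 0; 0.001 0 0 0 0 0; 0.0015 0 0 0 0 0; 0.002 0 0 0 0 0; 0.002 0 0 0 0 0; 0.002 0 0 0 0 0; 0.002 0 0 0 0 0; 0.002 0 0 0 0 0"
}}

```text
time_s: 22.8
tool_pos: [0.5039, -0.1773, 0.0575]
tool_rot: [[0.068, 0.006, 0.998], [-0.998, -0.004, 0.068], [0.004, -1.0, 0.005]]
contact_force: [3.2, -1.9, -1.7]
width: 0.192
```

```bash
python3 - <<'E'
from cell import arm
from h import *
s=arm.state();w=arm.grab_frame('wrist')
print(s['time_s'],s['tool_pos'],s['contact_force'],s['width'])
cv2.imwrite('pics/w10.png',cv2.resize(w['pixels'][50:300,80:420,::-1],None,fx=2.3,fy=2.3))
E
```

```text
22.8 [ 0.50394108 -0.17730591  0.05746742] [ 3.24875366 -1.90736721 -1.73075441] 0.19198342506911587
```

View pics/w10.png

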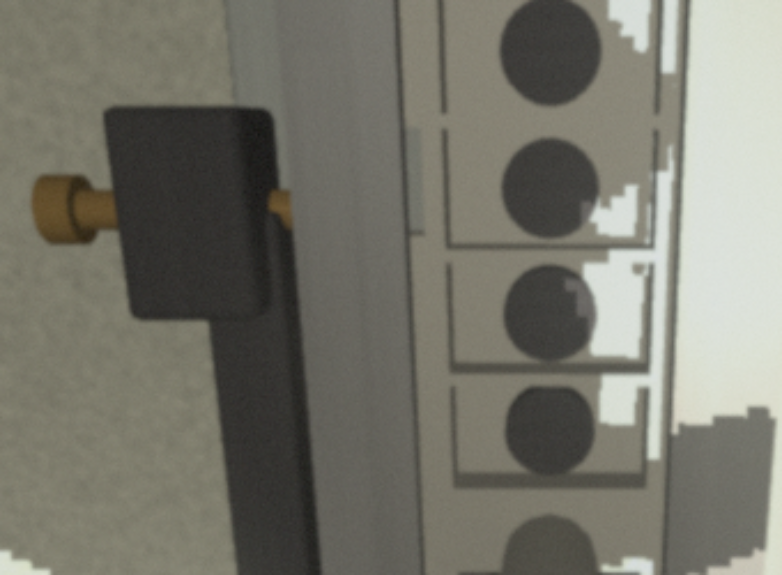

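Request:
{"op": "jog_arm", "data": {
  "plan": "0.0005 0 0 0 0 0; 0.001 0 0 0 0 0; 0.0015 0 0 0 0 0; 0.0015 0 0 0 0 0; 0.0015 0 0 0 0 0; 0.0015 0 0 0 0 0; 0.0015 0 0 0 0 0; 0.0015 0 0 0 0 0"
}}

```text
time_s: 23.85
tool_pos: [0.5041, -0.1788, 0.0575]
tool_rot: [[0.068, 0.006, 0.998], [-0.998, -0.004, 0.068], [0.004, -1.0, 0.005]]
contact_force: [2.8, -2.4, -0.2]
width: 0.191
```

Request:
{"op": "jog_arm", "data": {
  "plan": "0.0005 0 0 0 0 0; 0.001 0 0 0 0 0; 0.001 0 0 0 0 0; 0.001 0 0 0 0 0; 0.001 0 0 0 0 0; 0.001 0 0 0 0 0; 0.001 0 0 0 0 0; 0.001 0 0 0 0 0"
}}

```text
time_s: 24.85
tool_pos: [0.5041, -0.1798, 0.0575]
tool_rot: [[0.068, 0.006, 0.998], [-0.998, -0.004, 0.068], [0.004, -1.0, 0.005]]
contact_force: [0.7, -0.5, -2.0]
width: 0.188
```

```bash
python3 - <<'E'
from cell import arm
from h import *
s=arm.state();w=arm.grab_frame('wrist')
print(s['time_s'],s['tool_pos'],s['contact_force'],s['width'])
cv2.imwrite('pics/w11.png',cv2.resize(w['pixels'][50:300,80:420,::-1],None,fx=2.3,fy=2.3))
E
```

```text
24.85 [ 0.50410333 -0.17981425  0.05746867] [ 0.69812081 -0.49711966 -1.98303668] 0.18750126251863763
```

View pics/w11.png

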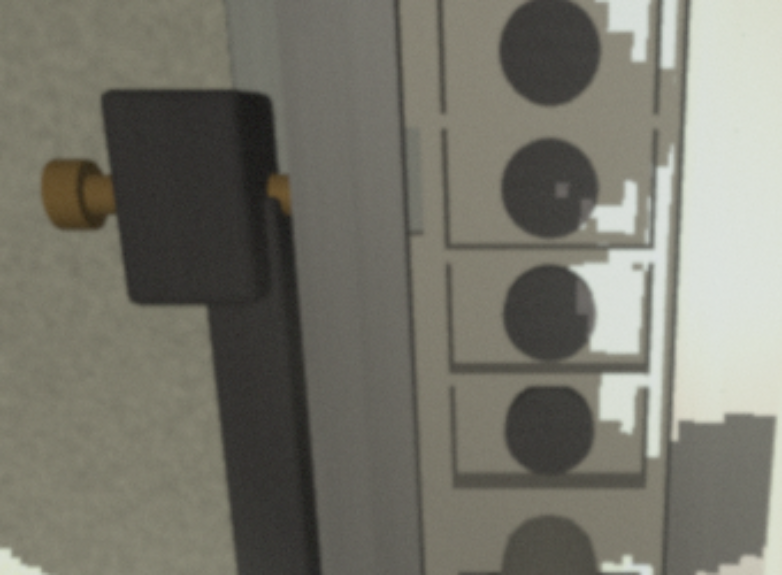

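Request:
{"op": "jog_arm", "data": {
  "plan": "0.0004 0 0 0 0 0; 0.0008 0 0 0 0 0; 0.001 0 0 0 0 0; 0.001 0 0 0 0 0; 0.001 0 0 0 0 0; 0.001 0 0 0 0 0; 0.001 0 0 0 0 0; 0.001 0 0 0 0 0"
}}

```text
time_s: 25.9
tool_pos: [0.5042, -0.1808, 0.0575]
tool_rot: [[0.068, 0.006, 0.998], [-0.998, -0.004, 0.068], [0.004, -1.0, 0.005]]
contact_force: [-0.5, 0.7, -2.1]
width: 0.187
```

Request:
{"op": "jog_arm", "data": {
  "plan": "0.0004 0 0 0 0 0; 0.0007 0 0 0 0 0; 0.0007 0 0 0 0 0; 0.0007 0 0 0 0 0; 0.0007 0 0 0 0 0; 0.0007 0 0 0 0 0; 0.0007 0 0 0 0 0; 0.0007 0 0 0 0 0"
}}

```text
time_s: 26.9
tool_pos: [0.5042, -0.1815, 0.0575]
tool_rot: [[0.068, 0.006, 0.998], [-0.998, -0.004, 0.068], [0.004, -1.0, 0.005]]
contact_force: [-0.0, -0.7, -2.8]
width: 0.191
```

```bash
python3 - <<'E'
from cell import arm
from h import *
s=arm.state();w=arm.grab_frame('wrist')
print(s['time_s'],s['tool_pos'],s['contact_force'],s['width'])
cv2.imwrite('pics/w12.png',cv2.resize(w['pixels'][50:300,80:420,::-1],None,fx=2.3,fy=2.3))
E
```

```text
26.9 [ 0.50424435 -0.18153815  0.05751389] [-0.00373068 -0.6613065  -2.7606654 ] 0.19065813370869264
```

View pics/w12.png

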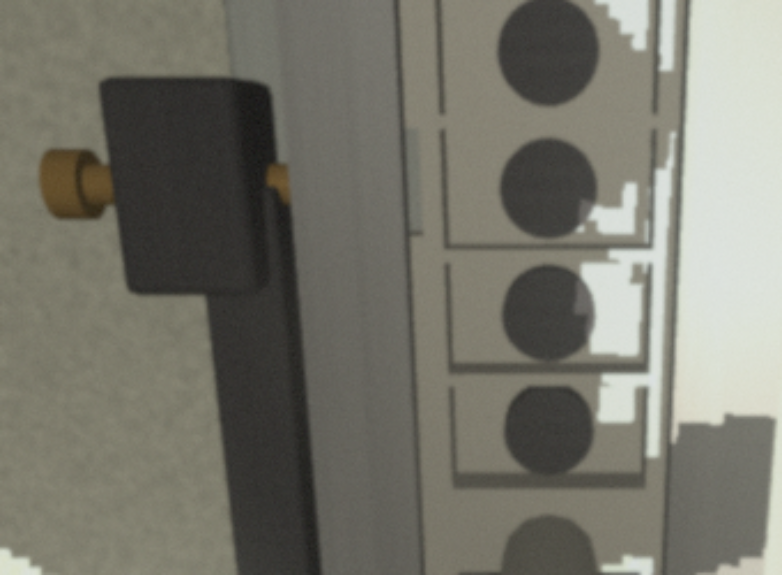

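Request:
{"op": "jog_arm", "data": {
  "plan": "0.0003 0 0 0 0 0; 0.0005 0 0 0 0 0; 0.0005 0 0 0 0 0; 0.0005 0 0 0 0 0; 0.0005 0 0 0 0 0; 0.0005 0 0 0 0 0; 0.0005 0 0 0 0 0; 0.0005 0 0 0 0 0"
}}

```text
time_s: 27.95
tool_pos: [0.5042, -0.182, 0.0575]
tool_rot: [[0.068, 0.006, 0.998], [-0.998, -0.004, 0.068], [0.004, -1.0, 0.005]]
contact_force: [0.1, 0.8, -2.5]
width: 0.189
```

Request:
{"op": "jog_arm", "data": {
  "plan": "0.0003 0 0 0 0 0; 0.0005 0 0 0 0 0; 0.0005 0 0 0 0 0; 0.0005 0 0 0 0 0; 0.0005 0 0 0 0 0; 0.0005 0 0 0 0 0; 0.0005 0 0 0 0 0; 0.0005 0 0 0 0 0"
}}

```text
time_s: 28.95
tool_pos: [0.5043, -0.1822, 0.0575]
tool_rot: [[0.068, 0.006, 0.998], [-0.998, -0.003, 0.068], [0.004, -1.0, 0.005]]
contact_force: [-0.1, 4.8, -0.7]
width: 0.19
```

Request:
{"op": "jog_arm", "data": {
  "plan": "0.0003 0 0 0 0 0; 0.0004 0 0 0 0 0; 0.0004 0 0 0 0 0; 0.0004 0 0 0 0 0; 0.0004 0 0 0 0 0; 0.0004 0 0 0 0 0; 0.0004 0 0 0 0 0; 0.0004 0 0 0 0 0"
}}

```text
time_s: 29.95
tool_pos: [0.5043, -0.1823, 0.0575]
tool_rot: [[0.068, 0.005, 0.998], [-0.998, -0.003, 0.068], [0.003, -1.0, 0.005]]
contact_force: [-0.6, 6.4, -0.2]
width: 0.187
```

Request:
{"op": "jog_arm", "data": {
  "plan": "0 0 0 0 0 0; 0 0 0 0 0 0; 0 0 0 0 0 0; 0 0 0 0 0 0; 0 -0.01 0 0 0 0; 0 -0.03 0 0 0 0; 0 -0.06 0 0 0 0; 0 -0.09 0 0 0 0",
  "hand": 0.036
}}

```text
time_s: 30.95
tool_pos: [0.5037, -0.1821, 0.1492]
tool_rot: [[0.068, 0.006, 0.998], [-0.998, -0.003, 0.068], [0.003, -1.0, 0.006]]
contact_force: [1.2, 0.6, -1.0]
width: 0.42
```

Request:
{"op": "jog_arm", "data": {
  "plan": "0 -0.04 0 0 0 0; 0 -0.08 0 0 0 0; 0 -0.1 0 0 0 0; 0 -0.1 0 0 0 0; 0 -0.1 0 0 0 0; 0 -0.1 0 0 0 0; 0 -0.1 0 0 0 0; 0 -0.1 0 0 0 0"
}}

```text
time_s: 31.95
tool_pos: [0.5031, -0.1817, 0.2488]
tool_rot: [[0.068, 0.005, 0.998], [-0.998, -0.003, 0.068], [0.003, -1.0, 0.005]]
contact_force: [-0.4, -0.1, 0.5]
width: 0.425
```

```bash
python3 - <<'E'
from cell import arm
from h import *
s=arm.state();w=arm.grab_frame('wrist')
print(s['time_s'],s['tool_pos'],s['contact_force'],s['width'])
cv2.imwrite('pics/w13.png',w['pixels'][:,:,::-1])
K=w['mtx'];z=w['range_z'];v,u=np.mgrid[0:480,0:640]
p=np.stack([(u-K[0,2])/K[0,0]*z,-(v-K[1,2])/K[1,1]*z,-z],-1)
T=w['T_tool_cam'];p=p@T[:3,:3].T+T[:3,3]
p=(p@np.array(s['tool_rot']).T+s['tool_pos'])
C=[]
for y in (-.182,-.042):
    m=(abs(p[...,2]-.074)<.004)&(abs(p[...,0]-.5)<.03)&(abs(p[...,1]-y)<.013)&(z>0)
    if m.sum()>10:
        q=p[m];r=cv2.minAreaRect((q[:,:2]*1000).astype(np.float32));print(m.sum(),r,q[:,2].mean());C.append(np.array(r[0])/1000)
a=np.radians(3.9)
for c in C:
    d=c-[.4903,.0085];print('gate',d@[np.cos(a),np.sin(a)],d@[-np.sin(a),np.cos(a)])
f=arm.grab_frame('scene');cv2.imwrite('pics/sc13.png',f['pixels'][:,:,::-1])
f=arm.grab_frame('side');cv2.imwrite('pics/si13.png',cv2.resize(f['pixels'][180:300,270:430,::-1],None,fx=4,fy=4,interpolation=cv2.INTER_CUBIC))
E
```

```text
31.95 [ 0.50312321 -0.18171748  0.24883714] [-0.42917718 -0.12809304  0.48657665] 0.4249878674400823
407 ((503.7926025390625, -180.82376098632812), (17.041898727416992, 17.289819717407227), 3.6794440746307373) 0.07351435540659831
545 ((494.3240966796875, -43.343345642089844), (17.3822078704834, 13.966773986816406), 3.2909250259399414) 0.07361910122923639
gate 0.0005844468004769843 -0.1898030432296143
gate 0.000488637770933115 -0.05199699101468743
```

View pics/w13.png

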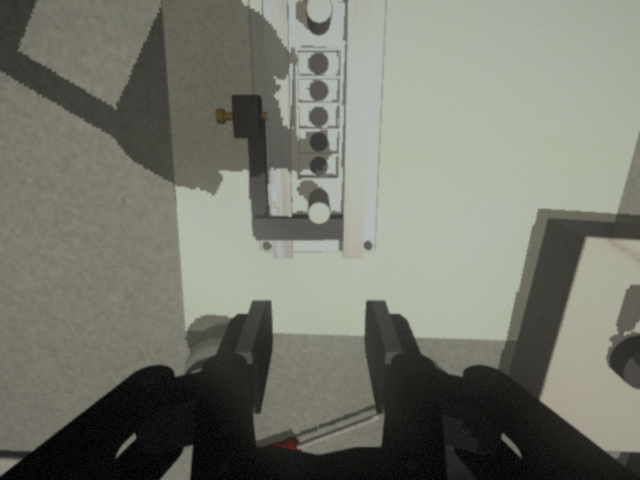

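View pics/sc13.png

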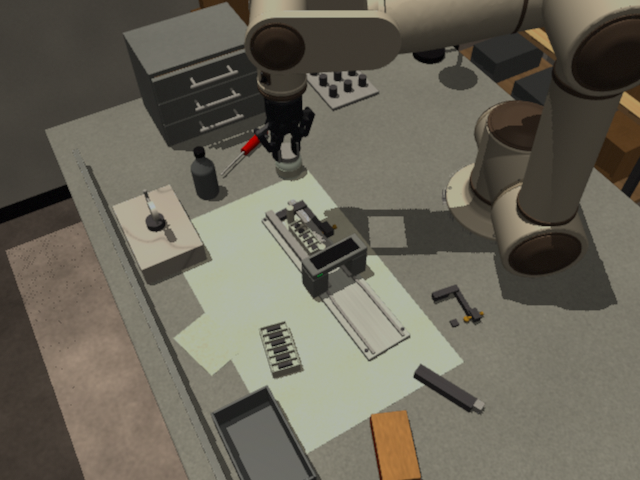

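View pics/si13.png

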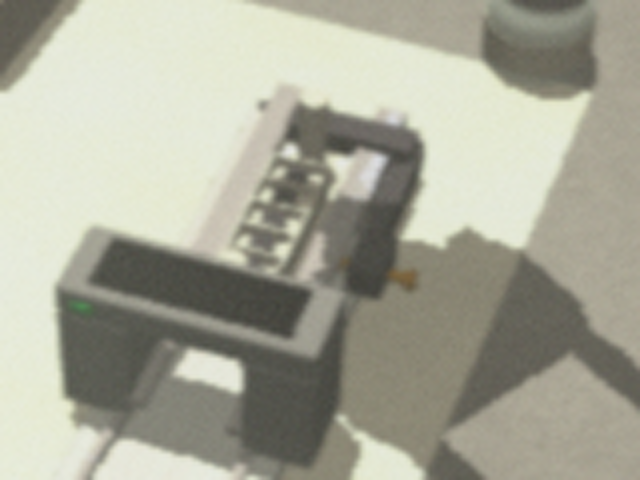

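```bash
python3 -c "
from cell import arm
print(arm.job_done(),arm.state()['contact_force'])"
```

```text
the job is handed in; nothing more can be done
the job is handed in; nothing more can be done
```

The tray is in the channel, home against the end stop with the spring catch in its notch, and I handed the job in at about 32 s of the 61 s allowed. The hand-in reports no verdict, so what follows is my own checks.

**What I did:** I carried the tray by its cell block to the loading bed and pushed it under the bridge by the trailing post. I then took it again by the leading post on the far side and drew it along the channel, in 0.4–1 mm steps near the end.

**Catch:** The side force from the catch rose to about 5 N as the flange ran past. It then fell to about 0, and the wrist picture showed the plunger head moving back in towards its housing.

**End stop:** At the stop the force along the channel rose to 4.8 N and then 6.4 N, and the tray moved only about 0.1 mm more. That is well under the 17 N at which the stop slips. I could not read the stop's slip directly.

**After release:**
- **Position:** The post tops, measured with the wrist camera, put the tray about 120 mm beyond the gate's middle and 0.5 mm off the centre line. It is in line to well under 0.01 rad.
- **Level:** Both posts are at the same height within 0.1 mm, so the tray lies flat.
- **Notch:** The catch plunger lines up with the tray's middle.
- **Surroundings:** The gripper is clear and the bystanders look unmoved. I checked those by eye only.

**Disagreements:** One mid-way wrist reading put the leading post about 2 mm to the side of the centre line. The picture and the final check both showed it within 1 mm.

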